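# Switch on the counter in order

## Task

Switch on the equipment on this counter with light fingertip taps, pressing each key well down, past half its travel (it stays down by itself): first the square key of the socket strip, then the bar key of the flat computer box, and last the larger of the two round keys on top of the heater. Press gently, do not press the heater's small key, and do not lift or shove the equipment. Leave the cup, the can and the carton where they stand.

Things in the scene. Friction and masses are not known exactly. Their poses are not given: they have to be found in the camera images.
- strip: Loose white socket strip lying on the counter, 240 (own x) x 65 (own y) x 40 mm high, with three round sockets and one square black key near its -x end. Origin: centre of the underside; z up. Its -x end points roughly to the robot (within 0.4 rad). 0.5 kg.
- strip_key_top (a point): Centre of the top of the square black key (28 x 28 mm) on the socket strip, 88 mm from the strip's origin along its -x and 54 mm above the counter when up. Moves with the key.
- strip_key (a joint): Square key of the socket strip. Slides straight down; its top is 14 mm above the case when up and 4 mm above it when fully down. Joint value 0 = up (start), 0.010 m = fully down, at a hard stop; it gives way at about 2.5 N, rising evenly to 4 N at the stop, and stays where it is left. Past half way (0.005 m) it is on.
- computer: Loose flat silver-grey computer box, 170 x 170 x 45 mm high, slotted vent on the lid's +x side and one black bar key on the lid. Origin: centre of the underside; z up; within 0.4 rad of the world's axes. 0.9 kg.
- computer_key_top (a point): Centre of the top of the black bar key (18 mm along the box's x, 56 mm along its y) on the computer box, 20 mm from the box's origin along its -x and 59 mm above the counter when up. Moves with the key.
- computer_key (a joint): Bar key of the computer box. Slides straight down; its top is 14 mm above the case when up and 4 mm above it when fully down. Joint value 0 = up (start), 0.010 m = fully down, at a hard stop; it gives way at about 2.5 N, rising evenly to 4 N at the stop, and stays where it is left. Past half way (0.005 m) it is on.
- heater: Loose grey desk heater, 110 (own x) x 180 (own y) x 130 mm high, wire grille and heating tubes on its +x face, two round black keys on top, 90 mm apart centre to centre. Origin: centre of the underside; z up; within 0.4 rad of the world's axes. 0.95 kg.
- heater_key_top (a point): Centre of the top of the heater's larger round key (34 mm across), at own x -15, y +45 mm and 144 mm above the counter when up. Moves with the key.
- heater_key (a joint): Larger round key of the heater. Slides straight down; its top is 14 mm above the case when up and 4 mm above it when fully down. Joint value 0 = up (start), 0.010 m = fully down, at a hard stop; it gives way at about 2.5 N, rising evenly to 4 N at the stop, and stays where it is left. Past half way (0.005 m) it is on.
- heater_small_key_top (a point): Centre of the top of the heater's smaller round key (16 mm across), at own x -15, y -45 mm and 144 mm above the counter. Not to be pressed.
- heater_small_key (a joint): Smaller round key of the heater (not to be pressed). Slides straight down; its top is 14 mm above the case when up and 4 mm above it when fully down. Joint value 0 = up (start), 0.010 m = fully down, at a hard stop; it gives way at about 2.5 N, rising evenly to 4 N at the stop, and stays where it is left. Past half way (0.005 m) it is on.
- cup: Empty clear plastic cup, 80 mm across the rim, 95 mm high, standing on the far side. Origin: centre of the underside. A bystander.
- can: Plain aluminium can, 66 mm across, 115 mm high, standing on the far side. Origin: centre of the underside. A bystander.
- carton: Small cardboard carton, 45 x 75 x 45 mm high, lying between the robot and the work. Origin: centre of the underside. A bystander.
Not all that is in view belongs to the job. Of the things shaped like the computer, the silver one is meant. What is shaped like the strip but brown is not meant.

How it is judged:
On the way, in this order (a step that is already met when the one before it is completed fails the run):
1. the square key of the socket strip is down (value of joint strip_key above 0.005 m), for 0.1 s.
2. the bar key of the computer box is down (value of joint computer_key above 0.005 m), for 0.1 s.
3. the larger round key of the heater is down (value of joint heater_key above 0.005 m), for 0.1 s.
At the end, for the whole second after the job is handed in: The strip, computer and larger heater keys are each 5 mm or more down (of 10), the small heater key under 2 mm; the three appliances are at rest, upright within 0.05 rad and within 25 mm of their start; cup, can and carton are within 20 mm of theirs (value of joint each of strip_key, computer_key, heater_key above 0.005 m and value of joint heater_small_key below 0.002 m and distance of each of strip, computer, heater from where it was at the start of the episode below 0.025 m and angle between each of strip, computer, heater's own z axis and vertical below 0.05 rad and linear speed of each of strip, computer, heater below 0.01 m/s and distance of each of cup, can, carton from where it was at the start of the episode below 0.02 m); the robot touches nothing.
It fails at once if a key goes down before its turn ((value of joint computer_key above 0.002 m and value of joint strip_key below 0.005 m) or (value of joint heater_key above 0.002 m and value of joint computer_key below 0.005 m)).
It fails at once if the heater's small key is pressed (2 mm) (value of joint heater_small_key above 0.002 m).
It fails at once if the strip, computer or heater is pressed with more than 25 N (contact force between any of the fingers, the arm and strip above 25 N or contact force between any of the fingers, the arm and computer above 25 N or contact force between any of the fingers, the arm and heater above 25 N).
It fails at once if the strip, computer or heater is lifted 15 mm, tipped 0.15 rad or shoved 25 mm (height (world z) of any of strip, computer, heater above 0.015 m or angle between any of strip, computer, heater's own z axis and vertical above 0.15 rad or distance of any of strip, computer, heater from where it was at the start of the episode above 0.025 m).
It fails at once if the cup, can or carton is moved 20 mm or tipped 0.3 rad (distance of any of cup, can, carton from where it was at the start of the episode above 0.02 m or angle between any of cup, can, carton's own z axis and vertical above 0.3 rad).
It also fails if it takes over 72 s, if anything falls off the work surface, if the arm or the gripper's body presses on something with over 40 N, if the wrist force passes 120 N, or if a joint passes its speed limit or range.

## Robot

A 6-joint arm with a two-finger parallel gripper is mounted at the origin on the work surface. World frame = base frame: x ahead of the robot, y to its left, z up, the work surface at z = 0. Lengths are in m, angles in rad, forces in N, time in s.
With the tool pointing down it reaches from about 0.325 to 0.775 m from the base axis. Payload 9.3 kg.
Tool frame: the origin (TCP) lies midway between the tips of the shut fingers; the grasp point (between the pads) lies bot.grasp_offset behind it (bot.grasp_offset is the distance from the TCP to the grasp point, in m); y points along the fingers, x is the direction in which the jaws open and shut, and the axes are right-handed (so a half turn about y gives the same grasp; the last joint's range is limited). The gripper opens to 85 mm and grips with 20 to 120 N. Pads are 22 mm wide; open, the fingers measure 114 mm over their backs; the gripper's body (76 mm by 85 mm) begins 54 mm behind the grasp point. The pads swing forward as they close: fully open they stand 13 mm farther back than shut.
Start: joints at [-1.371, 0.259, 0.021, 1.334, 0, 1.418], TCP at [0.19, -0.516, 0.231] pointing down, gripper open.
Joint ranges: [-3.04, 3.04], [-0.91, 1.82], [-1.04, 1.36], [-1.92, 1.95], [-1.52, 1.45], [-3.14, 3.14]. Speed limits (rad/s): [2.22, 2.22, 2.79, 3.14, 3.14, 3.14].

## Interface

Orientations are given as a unit quaternion [w, x, y, z].
In Python, from workcell import bot, grab_frame, camera_model, workorder gives the robot as it stands.
- The arm moves only by the tool play_rows, never from a script. Its arguments are lists of equal length, an entry for each row: "jaw": the opening, from 0 (shut) to 1 (fully open); "offset": the shift along the tool's x, y, z in units of 30 mm (1.0 is 30 mm), a list of three; "roll": the turn about the tool's y in units of 6 degrees (1.0 is 6 degrees). In form: {"jaw": [jaw, ...], "offset": [[dx, dy, dz], ...], "roll": [roll, ...]}. A call has exactly 10 rows; each row is the pose to reach, as a shift and turn from the pose commanded when the call began, along the tool's axes at that moment; what a row does not reach only later rows make up. A row lasts 1/8 s, in which the tool goes at most 62.5 mm and 10.7 degrees, less where a joint would pass 70% of its speed; a pose out of reach is approached as far as the arm can. A call with a gripper value outside its range is refused whole. The fingers move at their own pace and stop on an object; the grip force is fixed at half the most. Time passes only in rows, so rows that repeat a pose let the fingers close, or fill a call up. It gives the time, the measured TCP pose, the force and the opening at its end, in the units of the state.
- bot.get_state(): the state, without advancing time (a new reading comes with each control period).
- grab_frame(name): name is "scene" or "top" or "wrist"; returns the picture (384x512x3 uint8, red, green, blue); there is no depth.
- camera_model(name): a dict with "mtx" (3x3 intrinsics, pixels), "cam_to_world" (4x4, takes a point from camera to world coordinates); the wrist camera has in their place "T_tool_cam" (4x4, takes a point from camera to tool coordinates, whose origin is the TCP and whose axes are the tool frame's). Camera axes: x right, y down, z forward; pixel columns grow to the right and rows downward; lengths in m; the calibration is good to about 2 mm. A picture is of the moment at which its call begins: read the wrist's pose just before it. camera_model takes no time and is no camera call.
- workorder.job_done(): hands the job in, once; it reports no verdict.
The state is a dict: "time": time; "joint_positions": joint angles; "qvel": joint speeds; "joint_torque": joint torques, N m; "tool_pos": TCP position; "orientation": TCP orientation; "force": force on the tool from outside, world axes, zero at the start; "moment": the same for the moment, N m; "grip_width": finger opening in m.
Only numpy, scipy, OpenCV 4.12 (cv2) and the standard library are available. Lean on these libraries where they do the work, as an engineer would, in place of code of your own. Each camera call takes 0.05 s, during which the arm holds its last target. There are 200 camera calls.

## Working session

There is one attempt and no reset: what is moved stays moved. The work goes in short steps, Python scripts to look and compute and a tool call to move; the robot and the scene stay as the last step left them, time stands still between calls to the robot, and variables do not carry over. Pictures are saved under pics/ and viewed, about 8 in all and at most 12, crops included, and the job is handed in when it is done.

Besides the shell and the picture viewer there is one more tool, called by a JSON object that holds its "name" and its "arguments". play_rows: Moves the arm, as the interface text tells. Its arguments: {"type":"object","properties":{"jaw":{"type":"array","items":{"type":"number"}},"offset":{"type":"array","items":{"type":"array","items":{"type":"number"}}},"roll":{"type":"array","items":{"type":"number"}}},"required":["jaw","offset","roll"]}

```bash
mkdir -p pics; python3 - <<'E'
from workcell import bot, grab_frame, camera_model
import cv2
s=bot.get_state();print(s['time'],s['tool_pos'],s['orientation'],s['grip_width'],bot.grasp_offset)
for n in('top','scene'):
    f=grab_frame(n);cv2.imwrite(f'pics/{n}0.png',cv2.resize(f[:,:,::-1],(800,600),interpolation=cv2.INTER_CUBIC))
    m=camera_model(n);print(n,m['mtx'],m['cam_to_world'])
print(camera_model('wrist'))
E
```

```text
0.0 [ 0.18995601 -0.51584459  0.23064195] [ 0.58031018 -0.57962222  0.40488171 -0.40416454] 0.08555494895413537 0.0187
top [[391.68039539   0.         255.55900972]
 [  0.         391.68039539 191.50948283]
 [  0.           0.           1.        ]] [[-0.02472513 -0.98081783  0.19335215  0.34651272]
 [-0.9996932   0.02454379 -0.00333362  0.0590702 ]
 [-0.00147592 -0.19337526 -0.98112376  1.20940455]
 [ 0.          0.          0.          1.        ]]
scene [[349.09639434   0.         249.02148065]
 [  0.         349.09639434 192.06338961]
 [  0.           0.           1.        ]] [[-0.37496041  0.70039545 -0.60733097  1.20472601]
 [ 0.92681612  0.26879671 -0.26222169  0.31676539]
 [-0.02041031 -0.66120688 -0.74992592  0.90125368]
 [ 0.          0.          0.          1.        ]]
{'mtx': array([[292.66884474,   0.        , 257.32360781],
       [  0.        , 292.66884474, 187.61924903],
       [  0.        ,   0.        ,   1.        ]]), 'T_tool_cam': array([[ 9.99999910e-01, -1.56400487e-04, -3.94861216e-04,
         1.75754964e-04],
       [ 3.28327522e-04, -3.05061314e-01,  9.52332656e-01,
        -1.42130306e-01],
       [-2.69402173e-04, -9.52332699e-01, -3.05061235e-01,
         7.86179748e-02],
       [ 0.00000000e+00,  0.00000000e+00,  0.00000000e+00,
         1.00000000e+00]])}
```

View pics/top0.png

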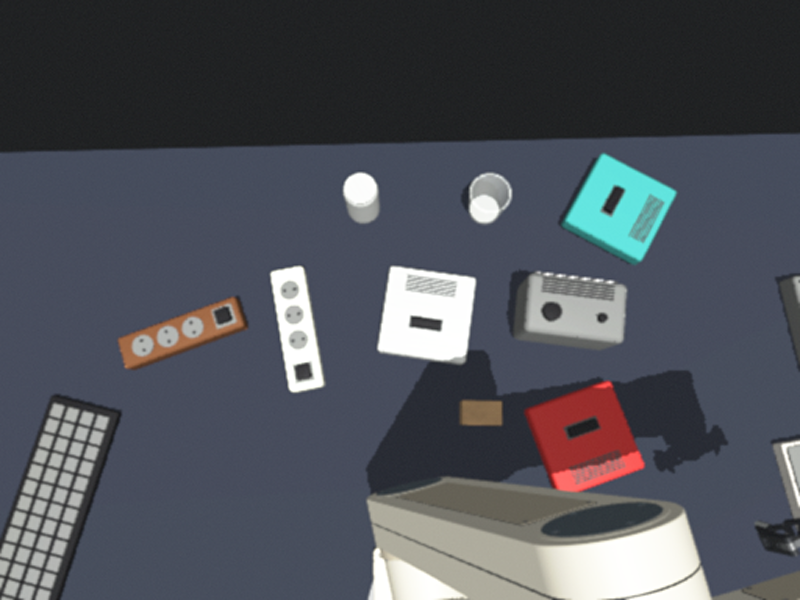

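View pics/scene0.png

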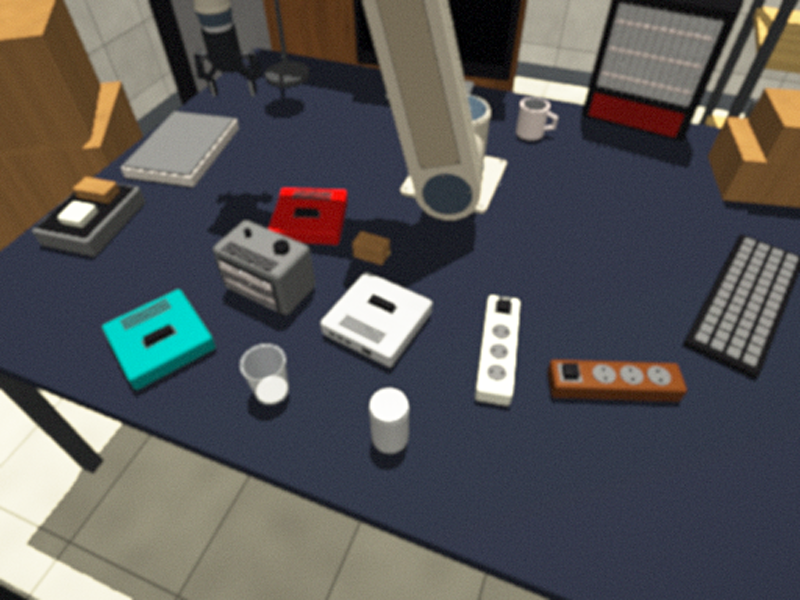

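The top view shows:
- **Strips:** the white one is at (297,330) with its key at (303,372). The brown one at (183,333) is not meant.
- **Computers:** the silver-white one is at (427,315) with its bar at (426,324). The teal one at (620,208) and the red one at (583,437) are not meant.
- **Heater:** the large key is at (551,311) and the small key at (602,317).
- **Bystanders:** the carton is at (481,413), the can at (361,198) and the cup at (488,198).

I'll enlarge this area to confirm and measure.

```bash
cat > h.py <<'E'
import numpy as np
from workcell import camera_model
def ray(n,u,v,z,T=None):
    m=camera_model(n);T=m['cam_to_world'] if T is None else T
    d=T[:3,:3]@np.linalg.solve(m['mtx'],[u,v,1.]);c=T[:3,3]
    return c+d*(z-c[2])/d[2]
E
python3 - <<'E'
import cv2
from workcell import grab_frame
f=grab_frame('top')[160:260,165:405,::-1]
cv2.imwrite('pics/crop1.png',cv2.resize(f,None,fx=3.3333,fy=3.3333,interpolation=cv2.INTER_CUBIC))
E
```

```text
(no output)
```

View pics/crop1.png

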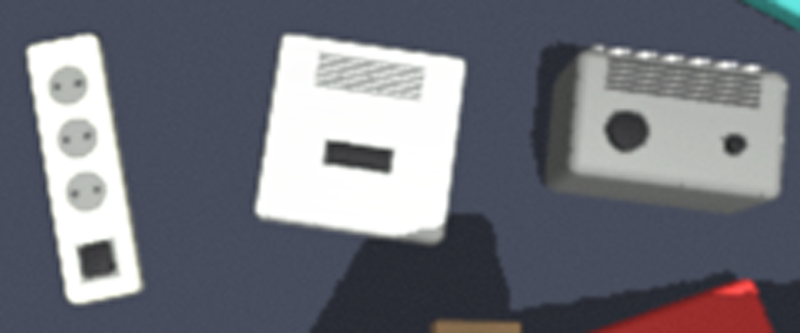

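The crop confirms the choice: the strip's square key is at (97,259), the silver box's bar at (358,157), the heater's large key at (627,130) and its small key at (735,144).

```bash
python3 - <<'E'
from h import *
from scipy.spatial.transform import Rotation as R
o=lambda u,v:(165+(u+.5)*.3-.5,160+(v+.5)*.3-.5)
P={}
for k,(u,v,z) in dict(strip=(97,259,.054),comp=(358,157,.059),big=(627,130,.144),small=(735,144,.144),
  sock1=(68,85,.04),sock3=(85,191,.04),c1=(283,36,.045),c2=(465,60,.045),c3=(258,215,.045),carton=(477,320,.045)).items():
    P[k]=ray('top',*o(u,v),z);print(k,P[k].round(4),np.hypot(*P[k][:2]).round(3))
print('big-small',np.linalg.norm(P['big']-P['small']),'c12',np.linalg.norm(P['c1']-P['c2']),np.linalg.norm(P['c1']-P['c3']))
# cross-check in the scene picture (800x600)
for k,u,v,z in (('strip',504,306,.054),('comp',382,303,.059),('big',281,247,.144),('small',249,231,.144)):
    print('scene',k,ray('scene',(u+.5)*.64-.5,(v+.5)*.64-.5,z).round(4))
from workcell import bot
s=bot.get_state();print(R.from_quat(np.roll(s['orientation'],-1)).as_matrix().round(3))
E
```

```text
strip [0.4415 0.2402 0.054 ] 0.503
comp [0.5259 0.0073 0.059 ] 0.526
big [ 0.5297 -0.2124  0.144 ] 0.571
small [ 0.5157 -0.3007  0.144 ] 0.597
sock1 [0.6021 0.2699 0.04  ] 0.66
sock3 [0.504  0.2535 0.04  ] 0.564
c1 [0.6422 0.0719 0.045 ] 0.646
c2 [ 0.6154 -0.0941  0.045 ] 0.623
c3 [0.4778 0.0978 0.045 ] 0.488
carton [ 0.3804 -0.0933  0.045 ] 0.392
big-small 0.08945419436327941 c12 0.16817960957561764 0.16635523757814963
scene strip [0.4489 0.2447 0.054 ]
scene comp [0.5347 0.0108 0.059 ]
scene big [ 0.5362 -0.2087  0.144 ]
scene small [ 0.517  -0.2965  0.144 ]
[[ 0.346 -0.     0.938]
 [-0.938  0.001  0.346]
 [-0.001 -1.     0.   ]]
```

{"name": "play_rows", "arguments": {"jaw": [0,0,0,0,0,0,0,0,0,0], "offset": [[-0.9,-0.65,1.4],[-1.8,-0.65,2.9],[-2.6,-0.65,4.3],[-3.5,-0.65,5.7],[-4.4,-0.65,7.2],[-5.3,-0.65,8.6],[-6.1,-0.65,10.1],[-7.0,-0.65,11.5],[-7.0,-0.65,11.5],[-7.0,-0.65,11.5]], "roll": [-1.5,-3,-4.5,-6,-7.5,-9,-10.5,-11.6,-11.6,-11.6]}}

```text
time: 1.4
tool_pos: [0.4411, -0.1998, 0.2506]
orientation: [0.707, -0.707, 0.001, -0.001]
force: [0.6, -0.1, 0.0]
grip_width: -0.0
```

```bash
python3 - <<'E'
from workcell import bot
from scipy.spatial.transform import Rotation as R
import numpy as np
s=bot.get_state();print(s['time'],s['tool_pos'],s['joint_positions'],s['force']);print(R.from_quat(np.roll(s['orientation'],-1)).as_matrix().round(4))
E
```

```text
1.4 [ 0.44114955 -0.19975603  0.25058425] [-5.98544734e-01  1.41042233e-01 -8.16823592e-02  1.34850182e+00
 -2.30998282e-04  9.75358324e-01] [ 0.58134414 -0.05832295  0.04435965]
[[ 1.0e+00 -5.0e-04  3.1e-03]
 [-3.1e-03  1.0e-04  1.0e+00]
 [-5.0e-04 -1.0e+00  0.0e+00]]
```

{"name": "play_rows", "arguments": {"jaw": [0,0,0,0,0,0,0,0,0,0], "offset": [[0,0,1.8],[0,0,3.6],[0,0,5.4],[0,0,7.2],[0,0,9.0],[0,0,10.8],[0,0,12.6],[0,1.5,14.2],[0,3.3,14.65],[0,3.3,14.65]], "roll": [0,0,0,0,0,0,0,0,0,0]}}

```text
time: 2.65
tool_pos: [0.4407, 0.2386, 0.1486]
orientation: [-0.706, 0.708, -0.004, -0.001]
force: [0.4, 0.7, 0.8]
grip_width: 0.0001
```

```bash
cat >> h.py <<'E'
import cv2
from workcell import bot, grab_frame
from scipy.spatial.transform import Rotation as R
def wrist(name):
    s=bot.get_state();T=np.eye(4);T[:3,:3]=R.from_quat(np.roll(s['orientation'],-1)).as_matrix();T[:3,3]=s['tool_pos']
    T=T@camera_model('wrist')['T_tool_cam'];f=grab_frame('wrist')
    cv2.imwrite(f'pics/{name}.png',cv2.resize(f[:,:,::-1],(800,600),interpolation=cv2.INTER_CUBIC));np.save(f'pics/{name}.npy',T)
    print(s['time'],s['tool_pos'],s['force'])
def px(name,u,v,z): return ray('wrist',(u+.5)*.64-.5,(v+.5)*.64-.5,z,np.load(f'pics/{name}.npy')).round(4)
E
python3 -c "from h import *;wrist('w1')"
```

```text
2.65 [0.44069018 0.23861932 0.14864649] [0.37921958 0.65916896 0.77330682]
```

View pics/w1.png

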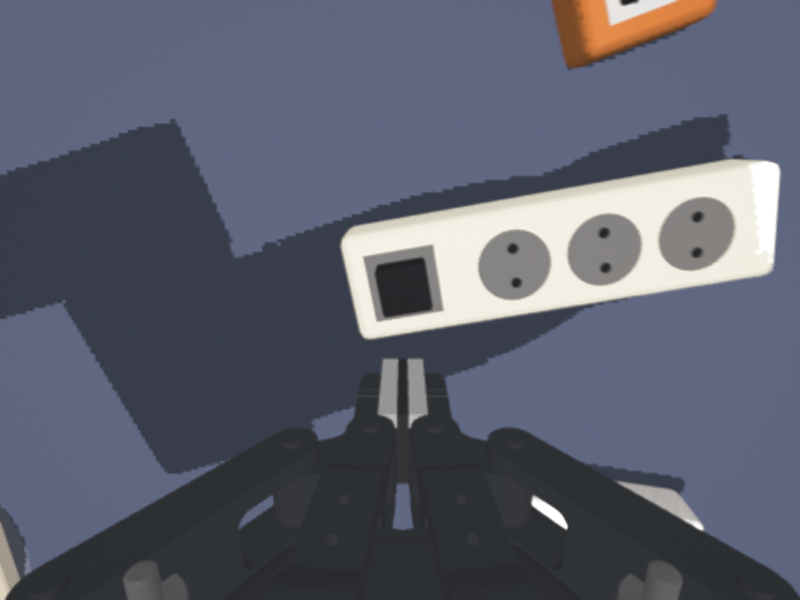

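The wrist view shows the black key's top face centred near (405,288), with the shut fingertips at (403,360).

```bash
python3 -c "from h import *;print(px('w1',405,288,.054))"
```

```text
[0.442  0.2438 0.054 ]
```

{"name": "play_rows", "arguments": {"jaw": [0,0,0,0,0,0,0,0,0,0], "offset": [[0.03,0.8,0.12],[0.03,1.6,0.12],[0.03,2.3,0.12],[0.03,2.6,0.12],[0.03,2.7,0.12],[0.03,2.8,0.12],[0.03,2.8,0.12],[0.03,2.8,0.12],[0.03,2.8,0.12],[0.03,2.8,0.12]], "roll": [0,0,0,0,0,0,0,0,0,0]}}

```text
time: 3.95
tool_pos: [0.4436, 0.2433, 0.0679]
orientation: [0.707, -0.707, 0.001, -0.001]
force: [1.0, -0.0, -0.2]
grip_width: -0.0003
```

{"name": "play_rows", "arguments": {"jaw": [0,0,0,0,0,0,0,0,0,0], "offset": [[0,0.25,0],[0,0.4,0],[0,0.47,0],[0,0.53,0],[0,0.58,0],[0,0.63,0],[0,0.67,0],[0,0.71,0],[0,0.73,0],[0,0.73,0]], "roll": [0,0,0,0,0,0,0,0,0,0]}}

```text
time: 5.2
tool_pos: [0.4439, 0.2433, 0.0458]
orientation: [0.707, -0.707, 0.001, -0.001]
force: [0.5, -2.1, 0.8]
grip_width: 0.0001
```

{"name": "play_rows", "arguments": {"jaw": [0,0,0,0,0,0,0,0,0,0], "offset": [[0,-0.5,0],[0,-1.5,0],[0,-2.5,0],[0,-3.4,0],[0,-3.4,0],[0,-3.4,0],[0,-3.4,0],[0,-3.4,0],[0,-3.4,0],[0,-3.4,0]], "roll": [0,0,0,0,0,0,0,0,0,0]}}

```text
time: 6.45
tool_pos: [0.4435, 0.2432, 0.1477]
orientation: [-0.707, 0.707, -0.001, 0.001]
force: [-0.1, 0.5, 0.5]
grip_width: -0.0
```

```bash
python3 -c "from h import *;wrist('w2')"
```

```text
6.45 [0.44353902 0.2432332  0.1477354 ] [-0.0590907   0.46051476  0.53506875]
```

View pics/w2.png

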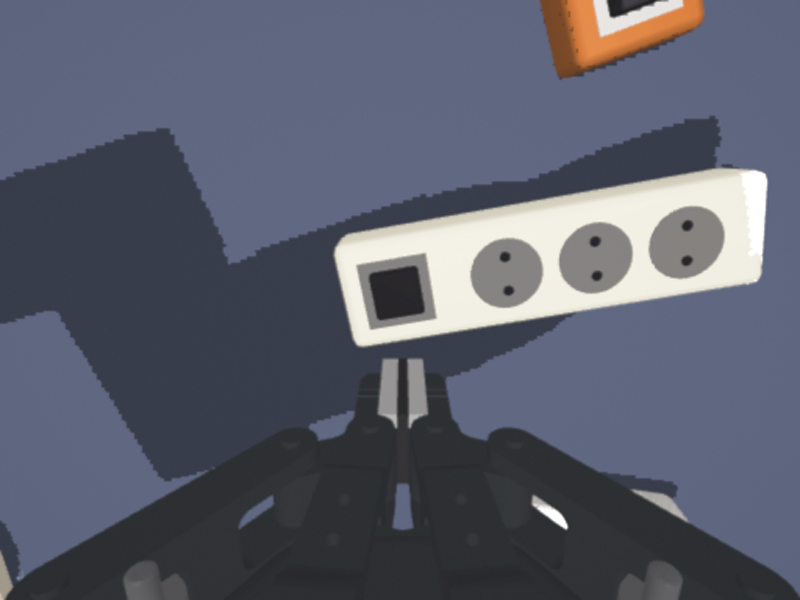

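The key now sits sunk and centred in its frame. The side walls and parallax offset seen before are gone, and the tip reached z=0.0458, about 8 mm down. The strip did not move. Next I hover over the computer key.

{"name": "play_rows", "arguments": {"jaw": [0,0,0,0,0,0,0,0,0,0], "offset": [[0.5,0,-1.4],[1.0,0,-2.8],[1.5,0,-4.2],[2.0,0,-5.6],[2.5,0,-7.0],[2.77,0,-7.8],[2.77,0,-7.8],[2.77,0,-7.8],[2.77,0,-7.8],[2.77,0,-7.8]], "roll": [0,0,0,0,0,0,0,0,0,0]}}

```text
time: 7.75
tool_pos: [0.5258, 0.0098, 0.148]
orientation: [0.707, -0.707, 0.001, -0.001]
force: [-0.5, -0.0, -0.9]
grip_width: 0.0003
```

```bash
python3 -c "from h import *;wrist('w3')"
```

```text
7.75 [0.52575234 0.00975598 0.14800872] [-0.47655992 -0.00608054 -0.92343346]
```

View pics/w3.png

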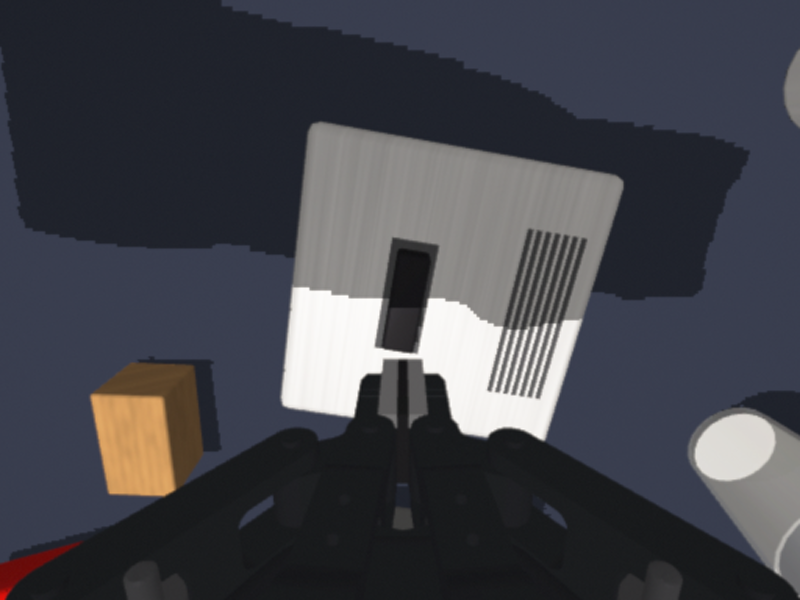

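This is the silver box. Its bar's top face runs from (415,250) to (400,351), so its centre is near (408,300). The carton is at (145,430).

```bash
python3 -c "from h import *;print(px('w3',408,300,.059),px('w3',415,250,.059),px('w3',400,351,.059))"
```

```text
[0.5293 0.0102 0.059 ] [0.5328 0.0374 0.059 ] [ 0.5249 -0.0195  0.059 ]
```

{"name": "play_rows", "arguments": {"jaw": [0,0,0,0,0,0,0,0,0,0], "offset": [[0.08,1.2,0],[0.08,2.2,0],[0.08,2.7,0],[0.08,2.85,0],[0.08,2.95,0],[0.08,3.03,0],[0.08,3.1,0],[0.08,3.16,0],[0.08,3.22,0],[0.08,3.22,0]], "roll": [0,0,0,0,0,0,0,0,0,0]}}

```text
time: 9.05
tool_pos: [0.5286, 0.0089, 0.0513]
orientation: [-0.707, 0.707, -0.001, 0.001]
force: [0.8, 0.2, 2.2]
grip_width: -0.0001
```

{"name": "play_rows", "arguments": {"jaw": [0,0,0,0,0,0,0,0,0,0], "offset": [[0,0,0],[0,0,0],[0,-0.5,0],[0,-1.5,0],[0,-2.5,0],[0,-3.2,0],[0,-3.2,0],[0,-3.2,0],[0,-3.2,0],[0,-3.2,0]], "roll": [0,0,0,0,0,0,0,0,0,0]}}

```text
time: 10.3
tool_pos: [0.528, 0.009, 0.1466]
orientation: [0.707, -0.707, 0.002, -0.001]
force: [0.1, 0.4, 0.3]
grip_width: -0.0
```

```bash
python3 -c "from h import *;wrist('w4')"
```

```text
10.3 [0.5279714  0.00900074 0.14658185] [0.08415099 0.43608507 0.31472276]
```

View pics/w4.png

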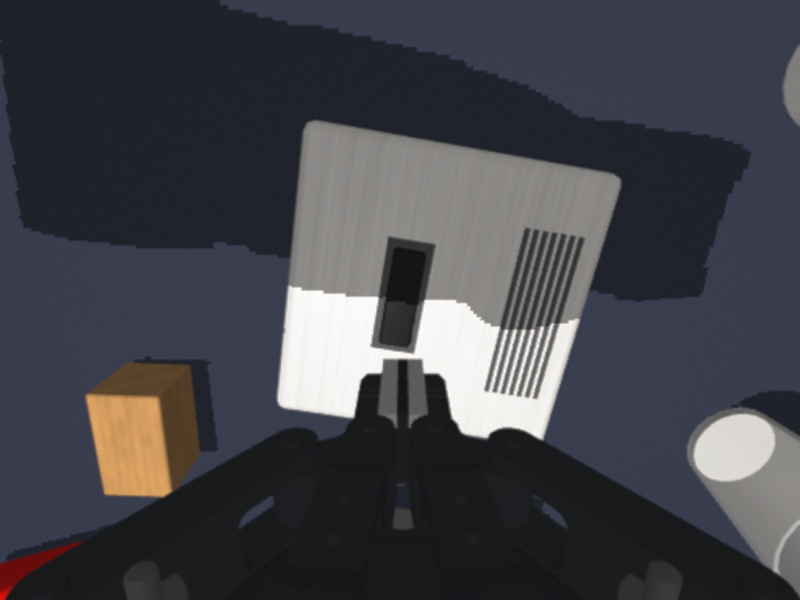

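The bar is now sunk in its frame, with a frame margin visible all round at (403,295). The box has not moved. Next is the heater, rising first.

{"name": "play_rows", "arguments": {"jaw": [0,0,0,0,0,0,0,0,0,0], "offset": [[0,-1.5,0],[0,-2.95,0],[0.1,-2.95,-1.6],[0.1,-2.95,-3.2],[0.1,-2.95,-4.8],[0.1,-2.95,-6.4],[0.1,-2.95,-7.28],[0.1,-2.95,-7.28],[0.1,-2.95,-7.28],[0.1,-2.95,-7.28]], "roll": [0,0,0,0,0,0,0,0,0,0]}}

```text
time: 11.6
tool_pos: [0.5307, -0.2085, 0.2359]
orientation: [0.707, -0.707, 0.001, -0.001]
force: [-1.1, 0.2, 0.1]
grip_width: -0.0002
```

```bash
python3 -c "from h import *;wrist('w5')"
```

```text
11.6 [ 0.53065314 -0.20846305  0.2358703 ] [-1.14893616  0.1782781   0.13684209]
```

View pics/w5.png

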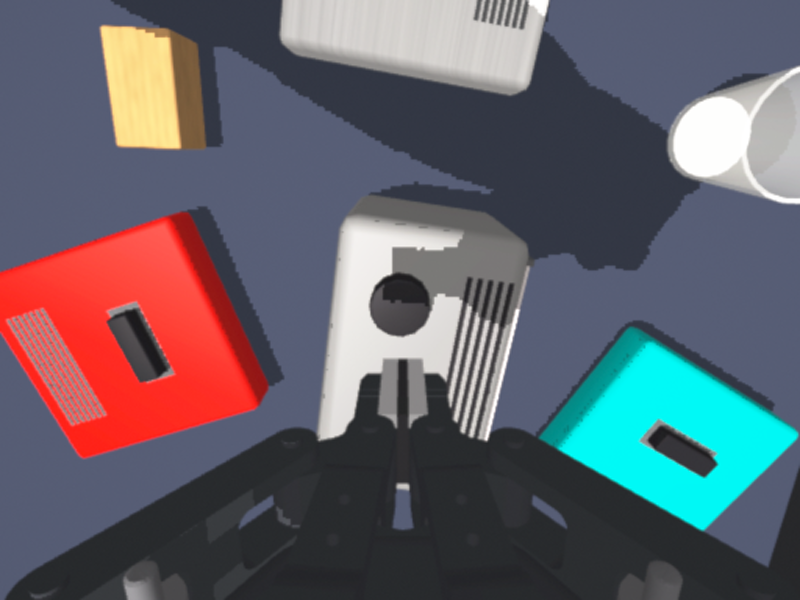

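The large key is visible with its top face centred near (400,306). The fingers hide the small key, which lies 90 mm towards −y.

```bash
python3 -c "from h import *;print(px('w5',400,306,.144),px('w5',370,306,.144),px('w5',430,306,.144))"
```

```text
[ 0.5298 -0.2123  0.144 ] [ 0.5136 -0.2123  0.144 ] [ 0.5461 -0.2124  0.144 ]
```

{"name": "play_rows", "arguments": {"jaw": [0,0,0,0,0,0,0,0,0,0], "offset": [[0,1.2,-0.1],[0,2.2,-0.1],[0,2.75,-0.1],[0,2.93,-0.1],[0,3.03,-0.1],[0,3.11,-0.1],[0,3.19,-0.1],[0,3.25,-0.1],[0,3.32,-0.1],[0,3.32,-0.1]], "roll": [0,0,0,0,0,0,0,0,0,0]}}

```text
time: 12.9
tool_pos: [0.5307, -0.2125, 0.1361]
orientation: [-0.707, 0.707, -0.001, 0.001]
force: [0.7, -0.2, 2.3]
grip_width: 0.0002
```

{"name": "play_rows", "arguments": {"jaw": [0,0,0,0,0,0,0,0,0,0], "offset": [[0,0,0],[0,0,0],[0,-0.5,0],[0,-1.5,0],[0,-2.5,0],[0,-3.3,0],[0,-3.3,0],[0,-3.3,0],[0,-3.3,0],[0,-3.3,0]], "roll": [0,0,0,0,0,0,0,0,0,0]}}

```text
time: 14.15
tool_pos: [0.5303, -0.2123, 0.2345]
orientation: [0.707, -0.707, 0.002, -0.001]
force: [0.4, -0.6, 0.2]
grip_width: 0.0002
```

```bash
python3 -c "from h import *;wrist('w6')"
```

```text
14.15 [ 0.53034185 -0.21232724  0.23449035] [ 0.38699173 -0.60817701  0.20247676]
```

View pics/w6.png

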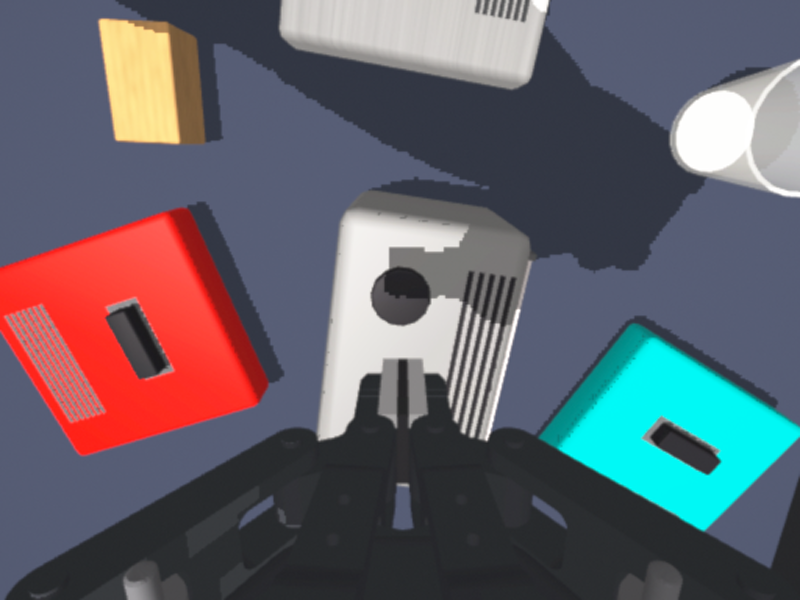

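The large key has sunk: its side wall is gone and its face shrank to about (371–430, 266–325). The heater, carton, cup and computer are where they were. The tip is 90 mm clear of the heater key, so I'm handing in.

```bash
python3 -c "from workcell import workorder;print(workorder.job_done())"
```

```text
the job is handed in; nothing more can be done
None
```

I pressed all three keys in order with the shut fingertips (strip, computer bar, larger heater key), and handed the job in at about 14 s. No verdict was reported.

- **Key depth:** the fingertip stopped about 8 mm below each key's raised top (z = 0.0458, 0.0513 and 0.1361 m). The wrist pictures after each press show each key sunk in place. At the end of each press the force on the tool was only about 2 N. For the strip its vertical part was just 0.8 N, so the picture is the better evidence there.
- **Things left in place:** the three appliances showed no movement in the wrist pictures. The carton and cup look undisturbed in the last one, and the can did after the computer press. The arm ended clear, 90 mm above the heater key's raised top.
- **Not checked directly:** the fingers hid the heater's small key in the wrist views. The only basis for calling it unpressed is that the tip stayed about 90 mm away from it. I took no final overall picture.
- **Disagreement:** my readings from the scene camera were 4–9 mm off in x from those of the other two cameras. I went with the top and wrist cameras, which agreed within 4 mm.

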